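# Clear the broken glass off the microscope stage

### The job

Clear the three pieces of broken amber glass off the microscope stage plate into the yellow tray at its end. Never let the robot itself touch the glass: draw the scraper out of its light leaning stand along the socket's own slope, so that the stand neither tips nor gets dragged along, lay it on its orange foot on the bench and let go, then take it again from above by its blue rib, set its foot down lightly on the bare strip of the plate behind the glass and push all the glass off with it. Finish with the scraper lying on its orange foot on the bench, released, and leave the well plate, the bottle and the tip box alone.

Things in the scene. Friction and masses are not known exactly. Their poses are not given: they have to be found in the camera images.
- stand: light white free-standing scraper stand (140 g, not fixed), foot 130 x 100 x 5 mm; origin at the centre of the foot's underside, z up. Its socket leans 25 deg from vertical towards the stand's -x: the axis out of it is (-0.423, 0, 0.906) in the stand's frame. Socket inside 49 mm x 37 mm (37 along y), 82 mm deep, walls 3 mm
- stand_mouth (a point): centre of the mouth of the stand's socket, 92 mm above the bench; its axes are those of the stand
- scraper_grip (a point): scraper: orange foot bar 160 x 34 x 12 mm, on it a blue grip rib 22 mm thick (along y), 34 mm high, full length; 46 mm high in all. Point on the rib half-way along, 30 mm above the foot's underside. x along the scraper, z from foot out through rib, y across rib (grasp width 22 mm). Lying on its foot, z points up and the point is 30 mm above the surface
- scraper: same scraper, about 160 g; origin at centre of the foot's underside, axes as for scraper_grip. At the start it stands in the socket with some 1.5 mm play per side: x points down the socket, orange foot on the stand's -x (lower) side, 78 mm stick out; the rib can be taken anywhere there. To come free it must travel 82 mm along the socket's axis
- stage_top (a point): centre of the top face of the fixed aluminium stage plate, 180 mm (x) by 200 mm (y), flat, no rims, top 40 mm above the bench; x, y along the plate, z up. The tray joins its -y end: glass is pushed towards -y over the edge 100 mm from this point. The glass starts within 65 mm of the centre along x and 62 mm along y
- stage: the same stage with its tray, one fixed piece; origin on the bench under the centre of the plate, axes as for stage_top. Pressing or knocking on it with over 100 N mars the plate
- tray_floor (a point): centre of the inner floor of the yellow tray, fixed to the stage plate, 4 mm above the bench; inside 180 mm (x) by 103 mm (y), outer walls 30 mm high; the plate's end wall closes the fourth side; axes as for stage_top
- wellplate: bystander: white six-well plate with pink wells, 86 x 128 x 20 mm; origin at the centre of its underside
- bottle: bystander: pink bottle with orange cap, 64 mm diameter, 140 mm high; origin at the centre of its underside
- tipbox: bystander: blue pipette tip box, 85 x 120 x 46 mm; origin at the centre of its underside
- glass0_mid (a point): centre of a loose piece of broken amber glass, about 40 x 35 mm and 6 mm thick, 16 g, lying flat on the stage plate at the start, 3 mm above the face it lies on
- glass0: the same piece of glass; origin at the centre of its underside
- glass1_mid (a point): centre of a loose piece of broken amber glass, about 38 x 33 mm and 6 mm thick, 16 g, lying flat on the stage plate at the start, 3 mm above the face it lies on
- glass1: the same piece of glass; origin at the centre of its underside
- glass2_mid (a point): centre of a loose piece of broken amber glass, about 40 x 34 mm and 6 mm thick, 16 g, lying flat on the stage plate at the start, 3 mm above the face it lies on
- glass2: the same piece of glass; origin at the centre of its underside

How it is judged:
By the outcome, as a careful person would: the job done as asked, in the order asked, and still so for the second after the job is handed in, with the robot touching nothing.
It also fails if it takes over 72 s, if anything falls off the work surface, if the arm or the gripper's body presses on something with over 40 N, if the wrist force passes 120 N, or if a joint passes its speed limit or range.

### The arm

A 6-joint arm with a two-finger parallel gripper is mounted at the origin on the work surface. World frame = base frame: x ahead of the robot, y to its left, z up, the work surface at z = 0. Lengths are in mm, angles in rad, forces in N, time in s.
With the tool pointing down it reaches from about 300 to 775 mm from the base axis. Payload 14.6 kg.
Tool frame: the origin (TCP) lies at the very end of the fingers, on their centre line; the grasp point (between the pads) lies 19 mm behind it (manip.grip_point_offset is the distance from the TCP to the grasp point, in mm); z points along the fingers, y is the line along which they close (so a half turn about z gives the same grasp; the last joint's range is limited). The gripper opens to 94 mm and grips with 3 to 60 N. Pads are 16 mm wide; open, the fingers measure 119 mm over their backs; the gripper's body (75 mm by 177 mm) begins 78 mm behind the grasp point.
Start: joints at [1.054, 0.3, 1.521, -0, 1.321, -0.067], TCP at [239.128, 495.285, 205.446] pointing down, gripper open.
Joint ranges: [-3.03, 3.03], [-0.79, 2.21], [0.23, 2.52], [-1.04, 4.18], [0, 3.07], [-2.55, 2.55]. Speed limits (rad/s): [2.22, 2.22, 2.57, 3.14, 3.14, 3.14].

### API

Orientations are given as [roll, pitch, yaw] about the fixed x, y, z axes, in that order (R = Rz(yaw) Ry(pitch) Rx(roll)).
In Python, from cell import telemetry, eyes, manip gives the robot as it stands.
- The arm moves only by the tool play_rows, never from a script. Its arguments are lists of equal length, an entry for each row: "translation": the shift along the world's x, y, z in m, a list of three; "yaw": the turn about the world's z in rad. A call has 1 to 12 rows; each row is the pose to reach, as a shift and turn from the pose commanded when the call began; what a row does not reach only later rows make up. A row lasts 1/8 s, in which the tool goes at most 62.5 mm and 10.7 degrees, less where a joint would pass 70% of its speed; a pose out of reach is approached as far as the arm can. A call with a gripper value outside its range is refused whole. "hand" is the opening, from 0 (shut) to 1 (fully open), set as the call begins (left out, the last holds). The fingers move at their own pace and stop on an object; "force" is the grip in N (left out, the last holds). Time passes only in rows, so rows that repeat a pose let the fingers close. It gives the time, the measured TCP pose, the force, the opening and the grip force at its end, in the units of the state.
- telemetry.read_state(): the state, without advancing time (a new reading comes with each control period).
- eyes.camera(name): name is "scene" or "top" or "wrist"; returns a dict with "pixels" (400x640x3 uint8, red, green, blue), "fx", "fy", "cx", "cy" (pixels), "dist_coeffs" ([k1, k2, p1, p2, k3] as OpenCV has them; the pictures are not rectified), "cam_to_world" (4x4, takes a point from camera to world coordinates); the wrist camera has in their place "T_tool_cam" (4x4, takes a point from camera to tool coordinates, whose origin is the TCP and whose axes are the flange's). Camera axes: x right, y up, looking along -z (the intrinsics and any distortion apply to the point x, -y, -z); pixel columns grow to the right and rows downward; lengths in mm; the calibration is good to about 2 mm. A picture is of the moment at which its call begins: read the wrist's pose just before it. There is no depth.
- manip.sign_off(): hands the job in; it is judged then, once.
The state is a dict: "clock": time; "joints": joint angles; "qd": joint speeds; "effort": joint torques, N m; "eef_pos": TCP position; "eef_rot": TCP orientation; "wrist_force": force on the tool from outside, world axes, zero at the start; "moment": the same for the moment, N m; "finger_gap": finger opening in mm; "finger_force": force on a finger pad.
Only numpy, scipy, OpenCV 4.12 (cv2) and the standard library are available. Lean on these libraries where they do the work, as an engineer would, in place of code of your own. Each camera call takes 0.05 s, during which the arm holds its last target. There are 200 camera calls.

## Working session

There is one attempt and no reset: what is moved stays moved. The work goes in short steps, Python scripts to look and compute and a tool call to move; the robot and the scene stay as the last step left them, time stands still between calls to the robot, and variables do not carry over. Pictures are saved under pics/ and viewed, at most 10 in all, crops included, and the job is handed in when it is done.

Besides the shell and the picture viewer there is one more tool, called after ">>>" in YAML: its name, and indented under it one key for each argument. play_rows: Moves the arm, as the interface text tells. Its arguments: {"type":"object","properties":{"translation":{"type":"array","items":{"type":"array","items":{"type":"number"}}},"yaw":{"type":"array","items":{"type":"number"}},"hand":{"type":"number"},"force":{"type":"number"}},"required":["translation","yaw"]}

```bash
ls; mkdir -p pics
python3 - <<'E'
from cell import telemetry, eyes, manip
import cv2,json,numpy as np,pickle
s=telemetry.read_state();print(s)
ims={}
for n in("scene","top"):
    c=eyes.camera(n);ims[n]=c;cv2.imwrite(f"pics/{n}0.png",c["pixels"][:,:,::-1])
    print(n,{k:np.round(v,3).tolist() for k,v in c.items() if k!="pixels"})
pickle.dump(ims,open("c0.pkl","wb"))
E
```

```text
pics
{'clock': 0.0, 'joints': array([ 1.05441559e+00,  3.00486151e-01,  1.52163530e+00,  4.66875613e-06,
        1.32068028e+00, -6.65945476e-02]), 'qd': array([ 0.00120836, -0.00232113,  0.0001397 ,  0.00117907, -0.00066883,
        0.00021367]), 'effort': array([-1.12049293e-03, -5.31815064e+01, -3.52725792e+01,  7.07434723e-02,
        2.44842202e-02, -1.25744891e-04]), 'eef_pos': array([238.98503072, 495.0528642 , 204.85513909]), 'eef_rot': array([-3.14038656e+00, -8.49704809e-05,  2.69180525e+00]), 'wrist_force': array([-0.48432009,  0.76802271, -0.66938851]), 'moment': array([-0.03854377, -0.02348369,  0.00848595]), 'finger_force': 0.0, 'finger_gap': 94.0792674287781}
scene {'fx': 392.058, 'fy': 392.058, 'cx': 319.278, 'cy': 198.742, 'dist_coeffs': [-0.062, 0.0, 0.0, 0.0, 0.0], 'cam_to_world': [[-0.776, -0.354, 0.522, 1214.346], [0.63, -0.457, 0.627, 696.176], [0.016, 0.816, 0.578, 721.006], [0.0, 0.0, 0.0, 1.0]]}
top {'fx': 458.651, 'fy': 458.651, 'cx': 314.923, 'cy': 195.792, 'dist_coeffs': [0.045, 0.0, 0.0, 0.0, 0.0], 'cam_to_world': [[0.026, 0.992, -0.123, 523.136], [-1.0, 0.028, 0.01, 12.421], [0.013, 0.123, 0.992, 1090.923], [0.0, 0.0, 0.0, 1.0]]}
```

View pics/top0.png

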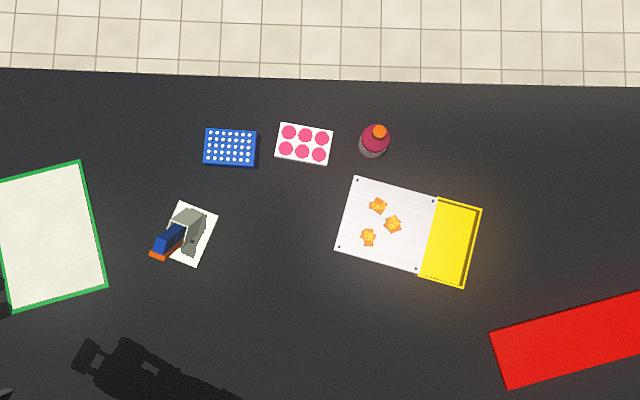

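View pics/scene0.png

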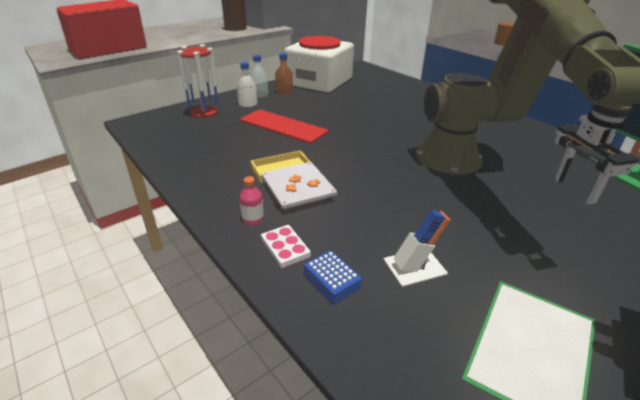

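Top view: the stand is at about (190,235), with the scraper leaning to lower left. The stage plate is at about (390,225), with amber glass at (378,205), (393,224) and (368,237) and the yellow tray on its right. The scene view confirms the layout.

```bash
cat > h.py <<'E'
import cv2,numpy as np
def rays(c,px,M=None):
    K=np.array([[c["fx"],0,c["cx"]],[0,c["fy"],c["cy"]],[0,0,1]])
    u=cv2.undistortPoints(np.array(px,float).reshape(-1,1,2),K,np.array(c["dist_coeffs"],float)).reshape(-1,2)
    d=np.c_[u[:,0],-u[:,1],-np.ones(len(u))]
    M=np.array(c["cam_to_world"]) if M is None else M
    return M[:3,3],d@M[:3,:3].T
def onplane(c,px,z,M=None):
    o,d=rays(c,px,M);return o+d*((z-o[2])/d[:,2])[:,None]
def tri(c1,p1,c2,p2):
    o1,d1=rays(c1,[p1]);o2,d2=rays(c2,[p2]);d1=d1[0];d2=d2[0]
    t=np.linalg.lstsq(np.c_[d1,-d2],o2-o1,rcond=None)[0]
    a=o1+t[0]*d1;b=o2+t[1]*d2
    return (a+b)/2,np.linalg.norm(a-b)
def mask(c,lo,hi,box):
    m=cv2.inRange(cv2.cvtColor(np.ascontiguousarray(c["pixels"]),cv2.COLOR_RGB2HSV),np.array(lo),np.array(hi))
    z=np.zeros_like(m);x0,y0,x1,y1=box;z[y0:y1,x0:x1]=m[y0:y1,x0:x1];return z
def blobs(m,amin=15):
    cs=cv2.findContours(m,cv2.RETR_EXTERNAL,cv2.CHAIN_APPROX_NONE)[0]
    return sorted([k for k in cs if cv2.contourArea(k)>=amin],key=cv2.contourArea,reverse=True)
E
python3 - <<'E'
from h import *
import pickle
np.set_printoptions(precision=1,suppress=True)
C=pickle.load(open("c0.pkl","rb"));t=C["top"];s=C["scene"]
def rect(P):
    r=cv2.minAreaRect(P[:,:2].astype(np.float32));return r,cv2.boxPoints(r)
# stage plate
m=mask(t,(0,0,140),(180,60,255),(325,170,450,285))|mask(t,(5,90,120),(22,255,255),(345,190,415,250))
b=max(blobs(m),key=cv2.contourArea);P=onplane(t,b,40);print("plate",rect(P))
y=blobs(mask(t,(24,120,100),(34,255,255),(400,180,500,300)))[0];print("tray",rect(onplane(t,y,25)))
for g in blobs(mask(t,(3,90,120),(23,255,255),(345,190,415,250))):
    G=onplane(t,g,43);print("glass",cv2.contourArea(g),rect(G)[0])
# stand foot
f=mask(t,(0,0,200),(180,40,255),(140,190,230,280))
k=np.vstack(blobs(f,8));print("foot",rect(onplane(t,k,5)))
for c,box in((t,(140,190,230,280)),(s,(380,190,460,290))):
    for nm,lo,hi in(("blue",(105,120,30),(128,255,255)),("orange",(3,130,80),(18,255,255))):
        q=blobs(mask(c,lo,hi,box))
        for z in q[:2]: print(nm,cv2.contourArea(z),cv2.boxPoints(cv2.minAreaRect(z)).tolist())
for n,c,box in(("ts",t,(130,180,240,280)),("ss",s,(370,195,470,295))):
    x0,y0,x1,y1=box;cv2.imwrite(f"pics/{n}.png",cv2.resize(c["pixels"][y0:y1,x0:x1,::-1],None,fx=4,fy=4,interpolation=cv2.INTER_CUBIC))
a=cv2.imread("pics/ts.png");b=cv2.imread("pics/ss.png");h=400
cv2.imwrite("pics/pair.png",np.hstack([cv2.resize(a,(440,400))[:,:400],b[:400,:400]]))
E
```

```text
plate (((594.564453125, -161.808349609375), (201.19215393066406, 181.99078369140625), 75.74153137207031), array([[ 481.6, -236.9],
       [ 658. , -281.7],
       [ 707.5,  -86.7],
       [ 531.1,  -41.9]], dtype=float32))
tray (((557.2857666015625, -313.931396484375), (107.82059478759766, 192.03366088867188), 75.91909790039062), array([[ 451. , -342.9],
       [ 637.3, -389.6],
       [ 663.5, -285. ],
       [ 477.3, -238.3]], dtype=float32))
glass 162.5 ((561.9144897460938, -120.43263244628906), (36.303184509277344, 34.27528381347656), 1.588674545288086)
glass 160.5 ((636.372314453125, -142.3706512451172), (35.64793395996094, 30.73878288269043), 60.28219985961914)
glass 138.5 ((593.4297485351562, -176.88194274902344), (35.36431884765625, 37.59243392944336), 23.182798385620117)
foot (((560.9216918945312, 298.6694030761719), (100.96205139160156, 131.49868774414062), 69.8576431274414), array([[481.8, 273.9],
       [605.3, 228.6],
       [640. , 323.4],
       [516.6, 368.7]], dtype=float32))
blue 345.5 [[147.9356689453125, 246.8564453125], [172.12872314453125, 217.28713989257812], [185.089111328125, 227.89111328125], [160.89605712890625, 257.4604187011719]]
orange 156.5 [[146.8218536376953, 250.3477783203125], [181.99998474121094, 239.0], [186.6371307373047, 253.3751220703125], [151.45899963378906, 264.722900390625]]
blue 348.0 [[413.230712890625, 236.15383911132812], [432.15380859375, 207.76922607421875], [444.38458251953125, 215.92306518554688], [425.46148681640625, 244.30767822265625]]
orange 105.0 [[429.0000305175781, 243.00001525878906], [441.0000305175781, 211.00001525878906], [450.9726257324219, 214.73973083496094], [438.9726257324219, 246.73973083496094]]
```

View pics/pair.png

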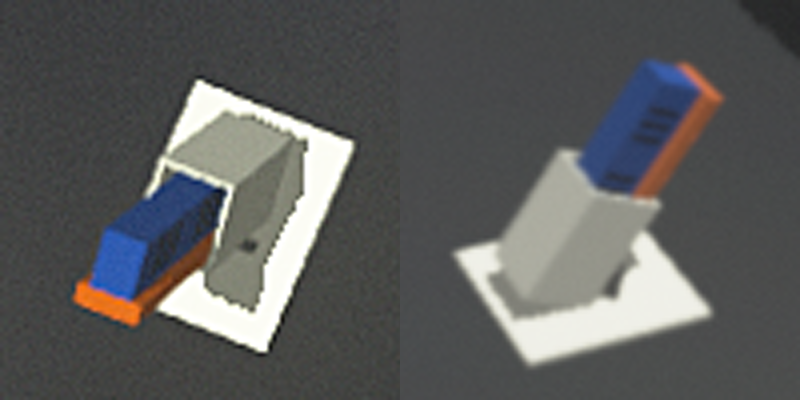

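The close-up pair shows the socket mouth rim's rear corners in the top view at about (170.5,219.2) and (189.3,226.3). The scraper's end sticks out to lower left, with the blue rib on the upper side and the orange foot underneath.

Run:
```python
from h import *
import pickle
np.set_printoptions(precision=1,suppress=True)
C=pickle.load(open("c0.pkl","rb"));t=C["top"]
P=onplane(t,[(170.5,219.2),(189.25,226.25)],103.6);print(P,np.linalg.norm(P[1]-P[0]))
ex=np.array([.939,-.345,0]);ey=np.array([.345,.939,0]);ez=np.array([0,0,1])
mid=P.mean(0);o=np.array([560.9,298.7,0])
print("rim in stand frame",(mid-o)@ex,(mid-o)@ey)
mouth=mid-27.5*(.906*ex+.423*ez);print("mouth",mouth)
a=-.423*ex+.906*ez;zs=.906*ex+.423*ez
# foot/rib z mid=23 is at socket axis
for q in(45,50):
  g=mouth+a*q+zs*(33-23);print(q,"grasp",g,"TCP",g-[0,0,19])
# check: predicted top end rib corners z=46
e=mouth+a*78+zs*23
from cv2 import projectPoints
def proj(c,X):
    M=np.linalg.inv(np.array(c["cam_to_world"]));p=X@M[:3,:3].T+M[:3,3];p=p*[1,-1,-1]
    K=np.array([[c["fx"],0,c["cx"]],[0,c["fy"],c["cy"]],[0,0,1]])
    return projectPoints(p,np.zeros(3),np.zeros(3),K,np.array(c["dist_coeffs"]))[0].reshape(-1,2)
E=np.array([e+11*ey,e-11*ey]);print(proj(t,E),proj(C["scene"],E))
```

```text
[[586.5 309.7 103.6]
 [572.5 269.1 103.6]] 42.910265924402935
rim in stand frame 20.69711912239705 -2.301824482208533
mouth [556.1 298.   92. ]
45 grasp [546.8 301.4 137. ] TCP [546.8 301.4 118. ]
50 grasp [544.8 302.2 141.5] TCP [544.8 302.2 122.5]
[[157.3 235.9]
 [167.6 240. ]] [[433.8 214.4]
 [428.8 209. ]]
```

>>> play_rows:
  translation:
    - [0.05, -0.03, 0.02]
    - [0.1, -0.06, 0.03]
    - [0.15, -0.095, 0.03]
    - [0.2, -0.126, 0.03]
    - [0.25, -0.158, 0.03]
    - [0.29, -0.183, 0.03]
    - [0.306, -0.193, 0.03]
    - [0.306, -0.193, 0.03]
  yaw: [0.02, 0.04, 0.06, 0.08, 0.098, 0.098, 0.098, 0.098]
  hand: 1

```text
clock: 1.1
eef_pos: [545.2, 302.1, 234.9]
eef_rot: [-3.141, -0.001, 2.789]
wrist_force: [-0.5, 0.2, -0.0]
finger_gap: 93.9
finger_force: 0.0
```

Run:
```python
from cell import telemetry, eyes
import cv2,numpy as np,pickle
np.set_printoptions(precision=3,suppress=True)
s=telemetry.read_state();c=eyes.camera("wrist");pickle.dump((s,c),open("w1.pkl","wb"))
print(s["eef_pos"],s["eef_rot"],s["wrist_force"]);print(c["T_tool_cam"],c["fx"],c["cx"],c["cy"],c["dist_coeffs"])
cv2.imwrite("pics/w1.png",c["pixels"][:,:,::-1])
```

```text
[545.198 302.058 234.868] [-3.141 -0.001  2.789] [-0.506  0.165 -0.003]
[[  -0.       0.972    0.235   67.867]
 [   1.       0.      -0.      -1.504]
 [  -0.       0.235   -0.972 -180.188]
 [   0.       0.       0.       1.   ]] 348.48481458235955 325.35946252678804 201.12655946799853 [-0.04  0.    0.    0.    0.  ]
```

View pics/w1.png

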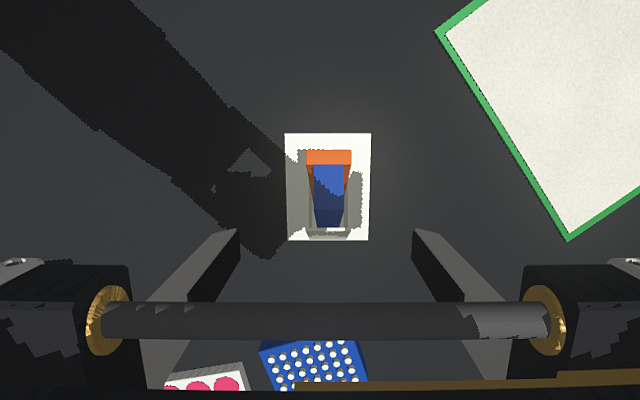

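The wrist view shows the orange foot end's outer edge at (306..352, 151), the blue rib below it, and the stand's foot square in the image.

Run:
```python
from h import *
import pickle
from scipy.spatial.transform import Rotation as R
np.set_printoptions(precision=1,suppress=True)
s,c=pickle.load(open("w1.pkl","rb"))
T=np.eye(4);T[:3,:3]=R.from_euler("xyz",s["eef_rot"]).as_matrix();T[:3,3]=s["eef_pos"];M=T@np.array(c["T_tool_cam"])
ex=np.array([.939,-.345,0]);ey=np.array([.345,.939,0]);ez=np.array([0,0,1])
a=-.423*ex+.906*ez;zs=.906*ex+.423*ez
b=blobs(mask(c,(3,130,80),(18,255,255),(280,130,380,210)))[0];x,y,w,h=cv2.boundingRect(b);print(x,y,w,h)
P=onplane(c,[(x,y+.5),(x+w,y+.5)],153,M);print(P,np.linalg.norm(P[1]-P[0]))
mouth=P.mean(0)-78*a+23*zs;print("mouth from foot end",mouth)
F=onplane(c,[(284.5,133.5),(370.5,132.5),(369.5,240.5),(288,240.5)],5,M);print("stand foot",F,F.mean(0))
d=F[1]-F[0];print(np.arctan2(d[1],d[0]),np.linalg.norm(d))
```

```text
306 150 45 48
[[498.7 302.2 153. ]
 [510.4 333.8 153. ]] 33.669045006206844
mouth from foot end [555.1 299.4  92.1]
stand foot [[481.7 273.4   5. ]
 [515.1 367.3   5. ]
 [640.  324.1   5. ]
 [604.9 228.9   5. ]] [560.4 298.4   5. ]
1.2293725324155056 99.62715935293643
```

>>> play_rows:
  translation:
    - [0, 0.0005, -0.04]
    - [0, 0.0005, -0.08]
    - [0, 0.0005, -0.105]
    - [0, 0.0005, -0.115]
    - [0, 0.0005, -0.115]
  yaw: [0.003, 0.003, 0.003, 0.003, 0.003]

```text
clock: 1.78
eef_pos: [544.6, 303.6, 120.8]
eef_rot: [3.142, 0.0, 2.794]
wrist_force: [0.7, 0.2, -0.5]
finger_gap: 94.1
finger_force: 0.0
```

>>> play_rows:
  translation:
    - [0, 0, 0]
    - [0, 0, 0]
    - [0, 0, 0]
    - [0, 0, 0]
    - [0, 0, 0]
    - [0, 0, 0]
    - [0, 0, 0]
    - [0, 0, 0]
  yaw: [0, 0, 0, 0, 0, 0, 0, 0]
  hand: 0.1
  force: 30

```text
clock: 2.78
eef_pos: [545.1, 302.8, 120.4]
eef_rot: [-3.142, -0.0, 2.793]
wrist_force: [1.3, 0.2, -1.2]
finger_gap: 21.9
finger_force: 30.0
```

>>> play_rows:
  translation:
    - [-0.0008, 0.0003, 0.0018]
    - [-0.0024, 0.0009, 0.0054]
    - [-0.0048, 0.0017, 0.0109]
    - [-0.0072, 0.0026, 0.0163]
    - [-0.0096, 0.0035, 0.0217]
    - [-0.0119, 0.0043, 0.0272]
    - [-0.0143, 0.0052, 0.0326]
    - [-0.0167, 0.006, 0.0381]
    - [-0.0191, 0.0069, 0.0435]
    - [-0.0215, 0.0078, 0.0489]
    - [-0.0239, 0.0086, 0.0544]
    - [-0.0239, 0.0086, 0.0544]
  yaw: [0, 0, 0, 0, 0, 0, 0, 0, 0, 0, 0, 0]

```text
clock: 4.28
eef_pos: [521.3, 311.6, 175.4]
eef_rot: [3.141, 0.001, 2.793]
wrist_force: [0.3, 0.2, -2.1]
finger_gap: 21.6
finger_force: 30.0
```

Run:
```python
from cell import telemetry, eyes
from h import *
import pickle
C=pickle.load(open("c0.pkl","rb"))
c=eyes.camera("scene");pickle.dump(c,open("s2.pkl","wb"))
for k in (C["scene"],c):
    b=np.vstack(blobs(mask(k,(0,0,165),(180,50,255),(375,235,455,290)),8));r=cv2.boundingRect(b);print(r,cv2.minAreaRect(b))
cv2.imwrite("pics/s2.png",cv2.resize(c["pixels"][130:310,340:540,::-1],None,fx=3,fy=3))
```

```text
(384, 235, 63, 51) ((413.8360290527344, 265.80328369140625), (52.23904800415039, 43.276466369628906), 50.194427490234375)
(384, 235, 63, 51) ((413.9493103027344, 266.4666442871094), (53.01647186279297, 42.91949462890625), 47.38594055175781)
```

View pics/s2.png

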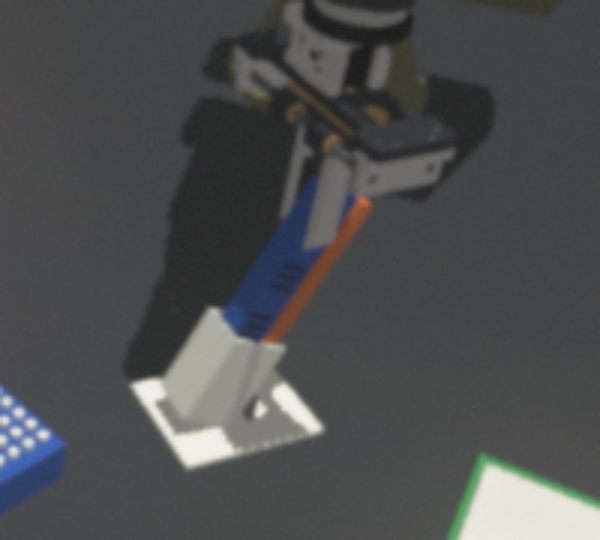

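Scene crop: the stand has not moved and the scraper is sliding out cleanly. I'll keep pulling.

>>> play_rows:
  translation:
    - [-0.0016, 0.0006, 0.0036]
    - [-0.004, 0.0014, 0.0091]
    - [-0.0064, 0.0023, 0.0145]
    - [-0.0088, 0.0032, 0.0199]
    - [-0.0111, 0.004, 0.0254]
    - [-0.0135, 0.0049, 0.0308]
    - [-0.0159, 0.0058, 0.0362]
    - [-0.0183, 0.0066, 0.0417]
    - [-0.0219, 0.0079, 0.0498]
    - [-0.0259, 0.0094, 0.0589]
    - [-0.0259, 0.0094, 0.0589]
  yaw: [0, 0, 0, 0, 0, 0, 0, 0, 0, 0, 0]

```text
clock: 5.7
eef_pos: [495.3, 321.1, 234.8]
eef_rot: [3.14, 0.001, 2.793]
wrist_force: [0.3, -0.3, -1.3]
finger_gap: 21.7
finger_force: 30.0
```

Run:
```python
from cell import telemetry, eyes
from h import *
import pickle
c=eyes.camera("scene");pickle.dump(c,open("s3.pkl","wb"))
b=np.vstack(blobs(mask(c,(0,0,165),(180,50,255),(375,235,455,290)),8));print(cv2.boundingRect(b))
for z in blobs(mask(c,(3,130,60),(18,255,255),(380,120,520,290)))[:2]: print("orange",cv2.boxPoints(cv2.minAreaRect(z)).tolist())
```

```text
(384, 235, 63, 51)
orange [[438.2109680175781, 227.89404296875], [474.2765197753906, 169.552734375], [480.5776672363281, 173.44796752929688], [444.5121154785156, 231.78927612304688]]
```

>>> play_rows:
  translation:
    - [0, -0.015, 0]
    - [0, -0.045, 0]
    - [0, -0.08, 0]
    - [0, -0.115, 0]
    - [0, -0.15, 0]
    - [0, -0.185, -0.01]
    - [-0.001, -0.215, -0.03]
    - [-0.002, -0.23, -0.06]
    - [-0.002, -0.23, -0.09]
    - [-0.002, -0.23, -0.11]
    - [-0.002, -0.23, -0.118]
    - [-0.002, -0.23, -0.118]
  yaw: [0, 0, 0, 0, 0, 0, 0, 0, 0, 0, 0, 0]

```text
clock: 7.25
eef_pos: [493.2, 90.4, 115.8]
eef_rot: [-3.141, -0.0, 2.792]
wrist_force: [0.7, 0.3, -1.2]
finger_gap: 22.1
finger_force: 30.0
```

Run:
```python
from cell import telemetry, eyes
from h import *
import pickle
c=eyes.camera("scene");pickle.dump(c,open("s4.pkl","wb"))
for z in blobs(mask(c,(3,130,60),(18,255,255),(340,120,520,290)))[:2]: print("orange",cv2.boxPoints(cv2.minAreaRect(z)).tolist())
cv2.imwrite("pics/s4.png",cv2.resize(c["pixels"][100:260,300:500,::-1],None,fx=3,fy=3))
```

```text
orange [[367.48577880859375, 219.71299743652344], [393.900634765625, 172.3863983154297], [397.89031982421875, 174.6132049560547], [371.4754638671875, 221.93980407714844]]
```

View pics/s4.png

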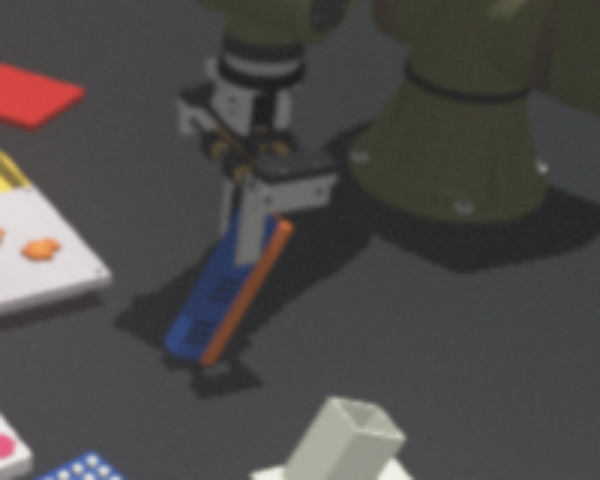

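The scraper is held just above the bench with its tilt kept, clear of stand and stage. Next I touch down, then pivot.

>>> play_rows:
  translation:
    - [0, 0, -0.002]
    - [0, 0, -0.004]
    - [0, 0, -0.006]
    - [0, 0, -0.007]
    - [0, 0, -0.007]
  yaw: [0, 0, 0, 0, 0]
  force: 12

```text
clock: 7.92
eef_pos: [494.3, 90.8, 110.5]
eef_rot: [3.141, 0.003, 2.793]
wrist_force: [-2.6, -1.5, 14.2]
finger_gap: 21.6
finger_force: 12.0
```

>>> play_rows:
  translation:
    - [-0.0069, 0.0025, -0.001]
    - [-0.0138, 0.005, -0.0036]
    - [-0.0209, 0.0075, -0.0062]
    - [-0.0279, 0.0101, -0.0092]
    - [-0.0346, 0.0125, -0.0127]
    - [-0.0413, 0.015, -0.0166]
    - [-0.0475, 0.0172, -0.021]
    - [-0.0537, 0.0195, -0.0257]
    - [-0.0593, 0.0215, -0.031]
    - [-0.065, 0.0236, -0.0363]
    - [-0.07, 0.0254, -0.0423]
    - [-0.0749, 0.0272, -0.0483]
  yaw: [0, 0, 0, 0, 0, 0, 0, 0, 0, 0, 0, 0]
  force: 7

```text
clock: 9.43
eef_pos: [418.1, 118.1, 60.0]
eef_rot: [-3.142, -0.0, 2.793]
wrist_force: [1.1, -0.4, -1.0]
finger_gap: 22.0
finger_force: 7.1
```

Run:
```python
from cell import telemetry, eyes
from h import *
c=eyes.camera("scene")
cv2.imwrite("pics/s5.png",cv2.resize(c["pixels"][100:260,300:500,::-1],None,fx=3,fy=3))
```

```text
(no output)
```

View pics/s5.png

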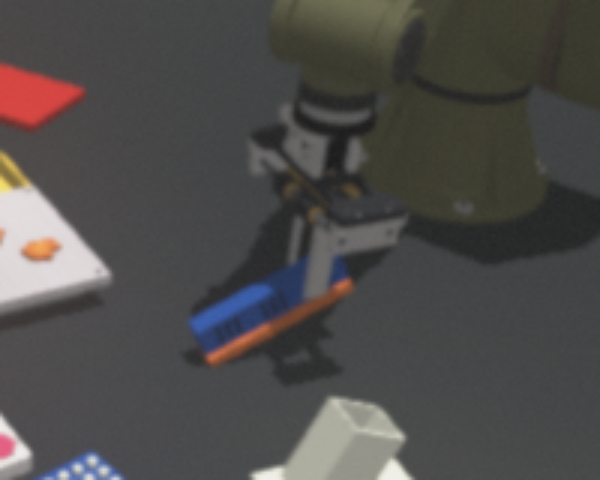

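The scraper has pivoted in the pads to about 23° off flat, with its far end on the bench. I'll finish the pivot.

>>> play_rows:
  translation:
    - [-0.0043, 0.0016, -0.0065]
    - [-0.0086, 0.0031, -0.0132]
    - [-0.0122, 0.0044, -0.0202]
    - [-0.0155, 0.0056, -0.0274]
    - [-0.018, 0.0065, -0.0337]
    - [-0.0201, 0.0073, -0.0402]
    - [-0.0215, 0.0078, -0.0435]
    - [-0.0222, 0.008, -0.0455]
    - [-0.0222, 0.008, -0.0455]
  yaw: [0, 0, 0, 0, 0, 0, 0, 0, 0]
  force: 6

```text
clock: 10.6
eef_pos: [396.1, 126.0, 14.9]
eef_rot: [-3.141, -0.0, 2.793]
wrist_force: [0.2, 0.0, -1.6]
finger_gap: 21.8
finger_force: 6.0
```

>>> play_rows:
  translation:
    - [0, 0, 0]
    - [0, 0, 0]
    - [0, 0, 0]
    - [0, 0, 0.01]
    - [0, 0, 0.05]
    - [0.01, -0.003, 0.1]
    - [0.025, -0.008, 0.15]
    - [0.044, -0.016, 0.18]
    - [0.044, -0.016, 0.18]
  yaw: [0, 0, 0, 0, 0, 0, 0, 0, 0]
  hand: 0.7

```text
clock: 11.72
eef_pos: [441.5, 109.7, 197.3]
eef_rot: [3.14, 0.004, 2.792]
wrist_force: [-0.8, -1.0, -2.0]
finger_gap: 65.7
finger_force: 0.0
```

Run:
```python
from cell import telemetry, eyes
from h import *
import pickle
from scipy.spatial.transform import Rotation as R
np.set_printoptions(precision=1,suppress=True)
s=telemetry.read_state();c=eyes.camera("wrist");pickle.dump((s,c),open("w2.pkl","wb"))
print(s["eef_pos"],s["eef_rot"])
T=np.eye(4);T[:3,:3]=R.from_euler("xyz",s["eef_rot"]).as_matrix();T[:3,3]=s["eef_pos"];M=T@np.array(c["T_tool_cam"])
full=(0,0,640,400)
for nm,lo,hi,z in(("blue",(105,120,30),(128,255,255),46),("orange",(3,130,80),(18,255,255),12)):
  for b in blobs(mask(c,lo,hi,full),300)[:2]:
    P=onplane(c,b,z,M)[:,:2].astype(np.float32);r=cv2.minAreaRect(P);print(nm,r,cv2.boundingRect(b))
cv2.imwrite("pics/w2.png",c["pixels"][:,:,::-1])
```

```text
[441.5 109.7 197.3] [3.1 0.  2.8]
blue ((460.36517333984375, 101.09032440185547), (21.188020706176758, 73.33837127685547), 69.51323699951172) (314, 172, 23, 73)
orange ((433.54144287109375, 95.07365417480469), (4.850008487701416, 159.53953552246094), 69.84150695800781) (308, 102, 6, 149)
```

View pics/w2.png

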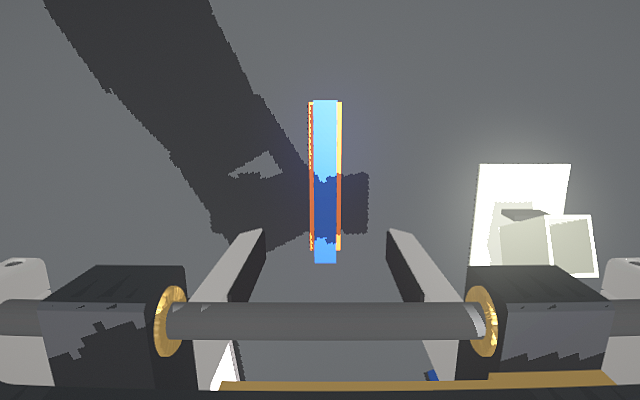

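The wrist view shows the scraper flat on its foot and released. The rib top spans (314..338, 100) to (314..336, 263), and the stand is upright at right.

Run:
```python
from h import *
import pickle
from scipy.spatial.transform import Rotation as R
np.set_printoptions(precision=1,suppress=True)
s,c=pickle.load(open("w2.pkl","rb"))
T=np.eye(4);T[:3,:3]=R.from_euler("xyz",s["eef_rot"]).as_matrix();T[:3,3]=s["eef_pos"];M=T@np.array(c["T_tool_cam"])
P=onplane(c,[(313.5,100),(338,100),(336.5,263.5),(314,263.5)],46,M);print(P,P.mean(0))
d=(P[3]+P[2]-P[0]-P[1])/2;print(np.linalg.norm(d),np.arctan2(d[1],d[0]))
```

```text
[[359.7 126.9  46. ]
 [367.4 148.   46. ]
 [518.8  92.5  46. ]
 [510.9  70.9  46. ]] [439.2 109.6  46. ]
161.25751077280913 -0.3526596527014719
```

>>> play_rows:
  translation:
    - [-0.002, 0, -0.04]
    - [-0.002, 0, -0.09]
    - [-0.002, 0, -0.14]
    - [-0.002, 0, -0.17]
    - [-0.002, 0, -0.179]
    - [-0.002, 0, -0.179]
    - [-0.002, 0, -0.179]
  yaw: [-0.003, -0.003, -0.003, -0.003, -0.003, -0.003, -0.003]

```text
clock: 12.65
eef_pos: [438.7, 110.1, 17.0]
eef_rot: [3.141, 0.001, 2.79]
wrist_force: [0.3, -0.1, 0.0]
finger_gap: 65.6
finger_force: 0.0
```

>>> play_rows:
  translation:
    - [0, 0, 0]
    - [0, 0, 0]
    - [0, 0, 0]
    - [0, 0, 0]
    - [0, 0, 0]
    - [0, 0, 0]
    - [0, 0, 0]
  yaw: [0, 0, 0, 0, 0, 0, 0]
  hand: 0.1
  force: 45

```text
clock: 13.52
eef_pos: [438.2, 110.0, 15.9]
eef_rot: [3.142, -0.0, 2.79]
wrist_force: [-0.5, 0.8, 1.1]
finger_gap: 21.9
finger_force: 45.0
```

>>> play_rows:
  translation:
    - [0, 0, 0.02]
    - [0, 0, 0.06]
    - [0.01, -0.01, 0.1]
    - [0.03, -0.033, 0.11]
    - [0.06, -0.065, 0.11]
    - [0.09, -0.098, 0.11]
    - [0.12, -0.131, 0.11]
    - [0.15, -0.164, 0.11]
    - [0.17, -0.186, 0.1]
    - [0.176, -0.192, 0.085]
    - [0.176, -0.192, 0.065]
    - [0.176, -0.192, 0.06]
  yaw: [0, 0, 0, 0.02, 0.04, 0.06, 0.08, 0.1, 0.104, 0.104, 0.104, 0.104]

```text
clock: 15.02
eef_pos: [613.0, -81.2, 74.0]
eef_rot: [-3.141, -0.003, 2.894]
wrist_force: [-0.5, -0.4, -1.7]
finger_gap: 21.3
finger_force: 45.0
```

Run:
```python
from cell import telemetry, eyes
from h import *
import pickle
np.set_printoptions(precision=1,suppress=True)
s=telemetry.read_state();print(s["eef_pos"],s["eef_rot"],s["wrist_force"])
c=eyes.camera("top");w=eyes.camera("wrist")
a=cv2.resize(c["pixels"][110:310,300:500,::-1],None,fx=2,fy=2);cv2.imwrite("pics/t3.png",np.hstack([a,w["pixels"][:,120:520,::-1]]))
```

```text
[613.  -81.2  74. ] [-3.1 -0.   2.9] [-0.5 -0.4 -1.7]
```

View pics/t3.png

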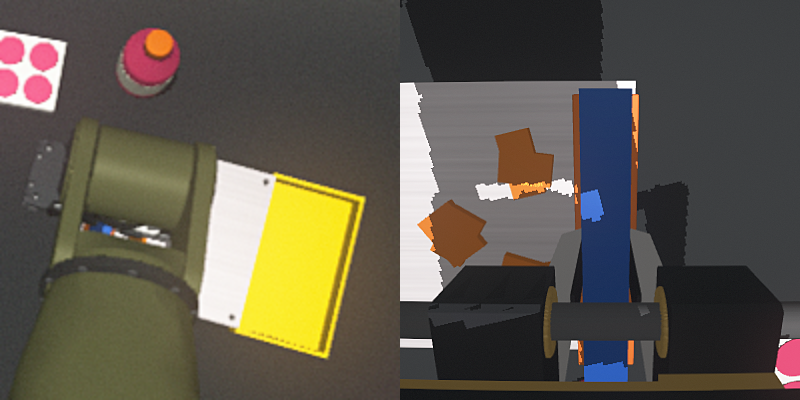

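Wrist half: the foot hovers over the bare strip with about 13 mm to the nearest glass, and all the glass lies on the tray side of it. Bottle and well plate are clear.

>>> play_rows:
  translation:
    - [0, 0, -0.006]
    - [0, 0, -0.012]
    - [0, 0, -0.015]
    - [0, 0, -0.017]
    - [0, 0, -0.018]
    - [0, 0, -0.019]
    - [0, 0, -0.019]
  yaw: [0, 0, 0, 0, 0, 0, 0]

```text
clock: 16.0
eef_pos: [614.2, -82.0, 57.0]
eef_rot: [-3.142, 0.0, 2.894]
wrist_force: [-0.3, 0.6, -1.6]
finger_gap: 21.8
finger_force: 45.0
```

>>> play_rows:
  translation:
    - [0, 0, -0.0005]
    - [0, 0, -0.001]
    - [0, 0, -0.0015]
    - [0, 0, -0.0015]
    - [0, 0, -0.0015]
  yaw: [0, 0, 0, 0, 0]

```text
clock: 16.62
eef_pos: [614.3, -82.0, 56.0]
eef_rot: [-3.142, 0.0, 2.894]
wrist_force: [-3.8, 0.6, 5.7]
finger_gap: 21.9
finger_force: 45.0
```

>>> play_rows:
  translation:
    - [-0.0007, -0.0029, 0.0003]
    - [-0.0022, -0.0087, 0.0005]
    - [-0.0044, -0.0175, 0.0005]
    - [-0.0066, -0.0262, 0.0005]
    - [-0.0088, -0.0349, 0.0005]
    - [-0.011, -0.0436, 0.0005]
    - [-0.0132, -0.0524, 0.0005]
    - [-0.0154, -0.0611, 0.0005]
    - [-0.0176, -0.0698, 0.0005]
    - [-0.0198, -0.0785, 0.0005]
    - [-0.022, -0.0873, 0.0005]
    - [-0.022, -0.0873, 0.0005]
  yaw: [0, 0, 0, 0, 0, 0, 0, 0, 0, 0, 0, 0]

```text
clock: 18.12
eef_pos: [592.0, -170.5, 56.0]
eef_rot: [-3.141, 0.0, 2.893]
wrist_force: [-0.2, -2.2, 3.6]
finger_gap: 21.5
finger_force: 45.0
```

>>> play_rows:
  translation:
    - [-0.0007, -0.0029, 0]
    - [-0.0022, -0.0087, 0]
    - [-0.0044, -0.0175, 0]
    - [-0.0066, -0.0262, 0]
    - [-0.0088, -0.0349, 0]
    - [-0.011, -0.0436, 0]
    - [-0.0132, -0.0524, 0]
    - [-0.0154, -0.0611, 0]
    - [-0.0176, -0.0698, 0]
    - [-0.0198, -0.0785, 0]
    - [-0.022, -0.0873, 0]
    - [-0.022, -0.0873, 0]
  yaw: [0, 0, 0, 0, 0, 0, 0, 0, 0, 0, 0, 0]

```text
clock: 19.62
eef_pos: [569.8, -258.1, 56.0]
eef_rot: [-3.14, 0.0, 2.893]
wrist_force: [-1.8, -4.0, 4.1]
finger_gap: 22.1
finger_force: 45.0
```

Run:
```python
from cell import telemetry, eyes
from h import *
c=eyes.camera("scene");w=eyes.camera("wrist")
a=cv2.resize(c["pixels"][130:230,230:350,::-1],(480,400));cv2.imwrite("pics/t4.png",np.hstack([a,w["pixels"][:,200:520,::-1]]))
```

```text
(no output)
```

View pics/t4.png

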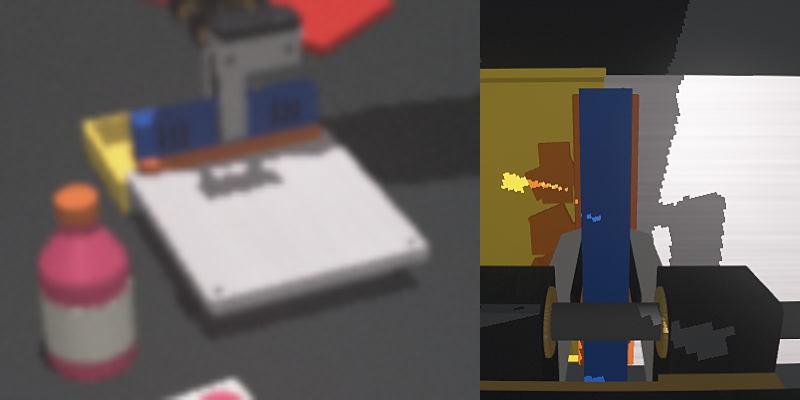

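Views are used up. The plate is bare behind the scraper, and the glass shows smaller than before, so lower, on the tray side. I'll push a little further, back off and lift, then check numerically.

>>> play_rows:
  translation:
    - [-0.001, -0.004, 0.0005]
    - [-0.002, -0.008, 0.001]
    - [-0.003, -0.012, 0.001]
    - [-0.003, -0.012, 0.001]
    - [-0.001, -0.004, 0.001]
    - [0, 0, 0.005]
    - [0.002, 0.01, 0.03]
    - [0.004, 0.015, 0.08]
    - [0.004, 0.015, 0.12]
    - [0.004, 0.015, 0.12]
  yaw: [0, 0, 0, 0, 0, 0, 0, 0, 0, 0]

```text
clock: 20.98
eef_pos: [575.5, -241.6, 179.7]
eef_rot: [-3.14, 0.006, 2.894]
wrist_force: [0.8, 0.1, -2.6]
finger_gap: 21.8
finger_force: 45.0
```

>>> play_rows:
  translation:
    - [-0.01, 0.02, 0.0]
    - [-0.03, 0.06, 0.0]
    - [-0.05, 0.11, 0.0]
    - [-0.07, 0.16, 0.0]
    - [-0.09, 0.21, 0.0]
    - [-0.11, 0.26, 0.0]
    - [-0.13, 0.31, 0.0]
    - [-0.14, 0.35, -0.01]
    - [-0.14, 0.37, -0.05]
    - [-0.14, 0.37, -0.08]
    - [-0.14, 0.37, -0.11]
    - [-0.14, 0.37, -0.12]
  yaw: [0, 0, 0, 0, 0, 0, 0, 0, 0, 0, 0, 0]

```text
clock: 22.48
eef_pos: [432.8, 128.3, 53.9]
eef_rot: [-3.14, -0.003, 2.894]
wrist_force: [1.0, -0.2, -1.4]
finger_gap: 21.7
finger_force: 45.0
```

Run:
```python
from cell import telemetry, eyes
from h import *
import pickle
np.set_printoptions(precision=1,suppress=True)
print(telemetry.read_state()["eef_pos"])
c=eyes.camera("top")
o=np.array([594.5,-161.8]);X=np.array([.9697,-.2445]);Y=np.array([.2445,.9697])
for b in blobs(mask(c,(3,90,80),(22,255,255),(330,160,500,300)),8):
    for z in(7,43):
        P=onplane(c,b,z)[:,:2]-o;p=np.c_[P@X,P@Y];print(cv2.contourArea(b),z,"x",p[:,0].min(),p[:,0].max(),"y",p[:,1].min(),p[:,1].max())
m=mask(c,(0,0,90),(180,60,255),(325,170,450,285));P=onplane(c,blobs(m)[0],40)[:,:2].astype(np.float32);print(cv2.minAreaRect(P))
```

```text
[432.8 128.3  53.9]
461.0 7 x -52.11293301434876 39.758412733098794 y -164.47018086289663 -115.9040842831559
461.0 43 x -54.095271118998006 34.72477927353397 y -153.97618238254896 -107.02309695111018
48.5 7 x -21.741070158834805 86.56649177014904 y -210.63664041456065 -203.51337899679652
48.5 43 x -24.732139803195185 79.97823566980024 y -198.60932920828276 -191.722650528031
35.5 7 x -87.60796204061475 -25.61769335646263 y -210.65385625497416 -203.7554424883346
35.5 43 x -88.41141442949174 -28.48000988134452 y -198.62597326417026 -191.95667443768076
9.0 7 x 90.46263437074184 93.87156780703944 y -185.96114205647496 -110.88252612690454
9.0 43 x 83.74497685885879 87.04069041495572 y -174.75337075034432 -102.16831829451625
((581.23095703125, -170.1468048095703), (241.23741149902344, 246.7073211669922), 82.57806396484375)
```

All the glass (area 461 px, the sum of the original three) lies inside the tray and none is on the plate. Now I'll lay the scraper down.

>>> play_rows:
  translation:
    - [0, 0, -0.015]
    - [0, 0, -0.028]
    - [0, 0, -0.034]
    - [0, 0, -0.036]
    - [0, 0, -0.0365]
    - [0, 0, -0.0365]
  yaw: [0, 0, 0, 0, 0, 0]

```text
clock: 23.28
eef_pos: [434.4, 128.4, 19.7]
eef_rot: [3.141, 0.001, 2.894]
wrist_force: [0.7, 0.5, -2.0]
finger_gap: 21.7
finger_force: 45.0
```

>>> play_rows:
  translation:
    - [0, 0, -0.0015]
    - [0, 0, -0.003]
    - [0, 0, -0.004]
    - [0, 0, -0.0045]
    - [0, 0, -0.0045]
  yaw: [0, 0, 0, 0, 0]

```text
clock: 23.9
eef_pos: [434.3, 128.4, 15.9]
eef_rot: [-3.142, 0.0, 2.894]
wrist_force: [-8.7, -2.6, 19.3]
finger_gap: 21.4
finger_force: 45.0
```

>>> play_rows:
  translation:
    - [0, 0, 0.001]
    - [0, 0, 0.001]
  yaw: [0, 0]

```text
clock: 24.15
eef_pos: [434.3, 128.4, 15.9]
eef_rot: [3.142, 0.0, 2.894]
wrist_force: [-1.2, -0.9, 3.1]
finger_gap: 21.4
finger_force: 45.0
```

>>> play_rows:
  translation:
    - [0, 0, 0]
    - [0, 0, 0]
    - [0, 0, 0]
    - [0, 0, 0]
    - [0, 0, 0.02]
    - [0, 0, 0.07]
    - [0, 0, 0.12]
    - [0, 0, 0.17]
    - [0, 0, 0.18]
    - [0, 0, 0.18]
  yaw: [0, 0, 0, 0, 0, 0, 0, 0, 0, 0]
  hand: 0.7

```text
clock: 25.4
eef_pos: [434.2, 128.4, 195.7]
eef_rot: [3.142, 0.0, 2.894]
wrist_force: [0.5, -0.3, -0.3]
finger_gap: 65.6
finger_force: 0.0
```

Run:
```python
from cell import telemetry, eyes
from h import *
import pickle
from scipy.spatial.transform import Rotation as R
np.set_printoptions(precision=1,suppress=True)
s=telemetry.read_state();c=eyes.camera("wrist")
T=np.eye(4);T[:3,:3]=R.from_euler("xyz",s["eef_rot"]).as_matrix();T[:3,3]=s["eef_pos"];M=T@np.array(c["T_tool_cam"])
b=np.vstack(blobs(mask(c,(95,90,30),(128,255,255),(250,60,400,280)),30));print("rib",cv2.minAreaRect(onplane(c,b,46,M)[:,:2].astype(np.float32)))
C=pickle.load(open("c0.pkl","rb"))
for n,box in(("scene",(375,200,455,290)),("scene",(235,170,365,300))):
    k=eyes.camera(n)
    if n=="scene":
        for q in(C[n],k):
            x=np.vstack(blobs(mask(q,(0,0,165),(180,50,255),(375,248,455,290)),8));print("stand",cv2.boundingRect(x))
            for nm,lo,hi in(("pink",(160,120,80),(179,255,255)),("tip",(105,120,60),(125,255,255))):
                x=np.vstack(blobs(mask(q,lo,hi,(235,180,365,300)),8));print(nm,cv2.boundingRect(x))
```

```text
rib ((435.20489501953125, 126.58779907226562), (21.459829330444336, 158.9784698486328), 75.99242401123047)
stand (384, 248, 63, 38)
pink (240, 186, 64, 72)
tip (304, 262, 58, 38)
stand (384, 248, 63, 38)
pink (240, 186, 64, 72)
tip (304, 262, 58, 38)
stand (384, 248, 63, 38)
pink (240, 186, 64, 72)
tip (304, 262, 58, 38)
stand (384, 248, 63, 38)
pink (240, 186, 64, 72)
tip (304, 262, 58, 38)
```

The scraper lies flat and released. The stand and bystanders have not moved.

```bash
python3 -c "
from cell import manip;print(manip.sign_off())"
```

```text
the job is handed in; nothing more can be done
None
```

The job is handed in at about 25 s: all three pieces of glass are in the yellow tray, the scraper lies released on its orange foot on the bench, and the stand, well plate, bottle and tip box have not moved.

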